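# Stencil held over the cake

## Task

Drop the steel stencil plate into the pocket of the white stencil frame that lies on the worktop, so that it lies flat and square in it, and let go of it. Then pick the frame up by its handle, carry it over the row of jars and hold it level above the chocolate cake on the chopping board, centred on the cake and square with its sides, about a centimetre above the icing, ready for sugar to be dusted through it. Finish while still holding it there; never touch the cake, and leave the jars standing where they are.

Things in the scene. Friction and masses are not known exactly. Their poses are not given: they have to be found in the camera images.
- stencil_plate (a point): stencil: flat rectangular steel plate, 110 x 84 x 4 mm (x long, y short), 50 g, pierced with small round holes in a rosette; it lies flat on the worktop. This point is the centre of the plate's underside; z points up. It fits the frame's pocket either way round (a half turn makes no difference).
- stencil_grip (a point): centre of the grip of the stencil's upright finger tab, a steel block 30 mm (x) x 10 mm (y) standing on the plate near one short end, its top 38 mm above the plate's underside. This point is 39 mm from the plate's centre along its +x and 26 mm above the underside; pinch the tab across y, 10 mm wide.
- frame_window (a point): stencil frame: low white plastic frame, 135 mm (x) x 109 mm (y), 11 mm high, 160 g, loose on the worktop, with an open window and round it a recessed pocket of 115 x 89 mm whose ledge is 4 mm above the frame's underside; the upper 3 mm of the pocket's walls slope outward as a lead-in. This point is the centre of the frame at its underside; x runs along the long sides, away from the handle, z up. A seated stencil's underside is 4 mm above this point.
- frame_handle (a point): centre of the frame's handle: a white bar 82 mm long (x), 16 mm wide (y) and 21 mm high that sticks out from one short side, raised on two steel rods. This point is 127 mm from the frame's centre along its -x and 32 mm above the frame's underside; pinch it across y, 16 mm wide.
- cake_top (a point): centre of the flat top of a rectangular layered cake with dark chocolate glaze, 140 mm (x) x 106 mm (y) x 46 mm high, which stands on the wooden chopping board (170 x 250 x 21 mm) and does not move; x runs along the cake's long sides, z up.
- cake: the cake itself; origin at the centre of its underside.
- stencil: the stencil itself; its origin and axes are those of stencil_plate.
- frame: the stencil frame itself, handle included; its origin and axes are those of frame_window.
- jam_jar: red jam jar with white lid, 72 mm across, 102 mm high; origin at the centre of its underside. One of three loose jars in a row between the frame and the cake, in any order.
- honey_jar: honey jar with dark lid, 64 mm across, 99 mm high; origin at the centre of its underside.
- sugar_jar: clear glass jar of white sugar with a green lid, 84 mm across, 116 mm high; origin at the centre of its underside.

How it is judged:
By the outcome, as a careful person would: the job done as asked, in the order asked, and still so for the second after the job is handed in, while the arm keeps its last pose, push and grip.
It also fails if it takes over 53 s, if anything falls off the work surface, if the arm or the gripper's body presses on something with over 40 N, if the wrist force passes 120 N, or if a joint passes its speed limit or range.

## Robot

A 6-joint arm with a two-finger parallel gripper is mounted at the origin on a cart in front of the work surface, level with it; the furniture and walls round the work are solid. World frame = base frame: x ahead of the robot, y to its left, z up, the work surface at z = 0. Lengths are in mm, angles in rad, forces in N, time in s.
With the tool pointing down it reaches from about 350 to 975 mm from the base axis. Payload 7.1 kg.
Tool frame: the origin (TCP) lies midway between the tips of the shut fingers; the grasp point (between the pads) lies ctrl.tcp_to_grasp behind it (ctrl.tcp_to_grasp is the distance from the TCP to the grasp point, in mm); z points along the fingers, y is the direction in which the jaws open and shut (so a half turn about z gives the same grasp; the last joint's range is limited). The gripper opens to 88 mm and grips with 3 to 60 N. Pads are 20 mm wide; open, the fingers measure 115 mm over their backs; the gripper's body (75 mm by 178 mm) begins 61 mm behind the grasp point.
Start: joints at [-1.198, 0.423, 1.63, -0, 1.089, -0.019], TCP at [238.674, -577.615, 222.675] pointing down, gripper open.
Joint ranges: [-3, 3], [-0.9, 2.11], [0.09, 2.58], [-1.31, 4.45], [0.11, 2.69], [-2.54, 2.54]. Speed limits (rad/s): [2.39, 2.39, 3.01, 3.14, 3.14, 3.14].

## Interface

Orientations are given as a rotation vector (axis times angle).
In Python, from workcell import ctrl gives the robot as it stands.
- The arm moves only by the tool play_rows, never from a script. Its argument "increments" is text: rows parted by semicolons, each of 5 numbers parted by spaces: the opening, from 0 (shut) to 1 (fully open), then the shift along the world's x, y, z in m, then the turn about the world's z in degrees. A call has 1 to 20 rows; each row shifts and turns the commanded pose from where the row before left it; what a row does not reach is not made up. A row lasts 1/10 s, in which the tool goes at most 50 mm and 8.59 degrees, less where a joint would pass 70% of its speed; a pose out of reach is approached as far as the arm can. A call is refused whole if a number of a shift passes 0.05 or a number of a turn 8.59, either way. A call with a gripper value outside its range is refused whole. The fingers move at their own pace and stop on an object; the grip force is fixed at half the most. Time passes only in rows, so rows that do not move let the fingers close. It gives the time, the measured TCP pose, the force and the opening at its end, in the units of the state.
- ctrl.get_obs(): the state, without advancing time (a new reading comes with each control period).
- ctrl.get_image(name): name is "scene" or "top"; returns a dict with "img" (480x640x3 uint8, red, green, blue), "range_z" (480x640 float32, mm along the optical axis (not along the pixel's ray), 0 where there is no reading), "vertical_fov" (degrees; the focal length in pixels is half the picture's height over the tangent of half this angle, whatever the lens; pixels are square), "cx", "cy" (the principal point, pixels), "origin" and "attitude" of the camera in the world. Camera axes: x right, y down, z forward; pixel columns grow to the right and rows downward; lengths in mm; the calibration is good to about 2 mm. A picture is of the moment at which its call begins.
- ctrl.close_job(): hands the job in, once; it reports no verdict.
The state is a dict: "t": time; "qpos": joint angles; "qvel": joint speeds; "joint_torque": joint torques, N m; "ee_pos": TCP position; "orientation": TCP orientation; "ft_force": force on the tool from outside, world axes, zero at the start; "moment": the same for the moment, N m; "width": finger opening in mm.
Only numpy, scipy, OpenCV 4.12 (cv2) and the standard library are available. Lean on these libraries where they do the work, as an engineer would, in place of code of your own. Each camera call takes 0.05 s, during which the arm holds its last target. There are 200 camera calls.

## Working session

There is one attempt and no reset: what is moved stays moved. The work goes in short steps, Python scripts to look and compute and a tool call to move; the robot and the scene stay as the last step left them, time stands still between calls to the robot, and variables do not carry over. Pictures are saved under pics/ and viewed, on a budget of 10 in all, crops included, one or two more only if the job needs it, and the job is handed in when it is done.

Besides the shell and the picture viewer there is one more tool, called as name(argument=value, ...) on one line, values as JSON. play_rows: Moves the arm, as the interface text tells. Its arguments: {"type":"object","properties":{"increments":{"type":"string"}},"required":["increments"]}

```bash
mkdir -p pics; cat > h.py <<'E'
import numpy as np, cv2
from workcell import ctrl
def grab(n,save=None):
    d=ctrl.get_image(n)
    if save: cv2.imwrite('pics/'+save,d['img'][:,:,::-1]); np.savez('pics/'+save+'.npz',**d)
    return d
def att(d):
    a=np.array(d['attitude'],float)
    return a if a.shape==(3,3) else cv2.Rodrigues(a)[0]
def world(d):
    f=240/np.tan(np.radians(float(d['vertical_fov']))/2)
    v,u=np.mgrid[0:480,0:640]; z=d['range_z']
    P=np.stack([(u-d['cx'])/f*z,(v-d['cy'])/f*z,z],-1)
    return P@att(d).T+np.array(d['origin'])
E
python3 - <<'E'
from h import *
for n in('scene','top'):
    d=grab(n,n+'0.png'); print({k:d[k] for k in d if k not in('img','range_z')},(d['range_z']>0).mean())
o=ctrl.get_obs(); print(o, ctrl.tcp_to_grasp)
E
```

```text
{'vertical_fov': 48.46645431313385, 'cx': 320.29204119856746, 'cy': 241.97722880397302, 'origin': array([-134.09291466,  478.37103633,  953.42793542]), 'attitude': array([-1.23724356,  2.32000196, -0.92574289])} 0.9959309895833334
{'vertical_fov': 46.46415864092935, 'cx': 314.3763758154336, 'cy': 244.1171097740906, 'origin': array([ 427.55036205,  -15.05096442, 1177.07690776]), 'attitude': array([-2.1279029 ,  2.18912093, -0.14475408])} 0.9962109375
{'t': 0.1, 'qpos': array([-1.19802202e+00,  4.23750176e-01,  1.63063539e+00, -5.76877632e-05,
        1.08857486e+00, -1.89998022e-02]), 'qvel': array([ 0.0008973 , -0.00234585, -0.00347938,  0.00058658,  0.00099616,
        0.00043586]), 'joint_torque': array([ 3.67613220e-04, -5.45616567e+01, -2.74324036e+01,  6.45131548e-02,
        1.88093452e-02, -1.41221614e-05]), 'ee_pos': array([ 238.46607426, -577.16591802,  221.97974785]), 'orientation': array([-3.08019087e+00, -6.11250171e-01,  4.56869446e-04]), 'ft_force': array([ 0.38353056, -0.72252039, -0.13628149]), 'moment': array([-0.01319012,  0.02466784,  0.02785711]), 'width': 87.46051991073178} 18.700000000000003
```

View pics/top0.png

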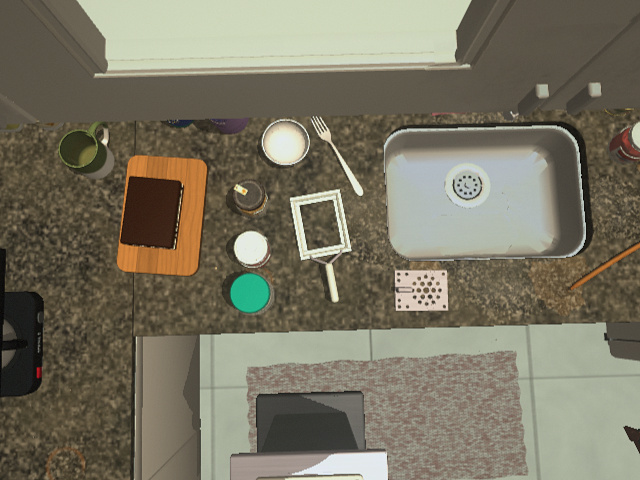

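View pics/scene0.png

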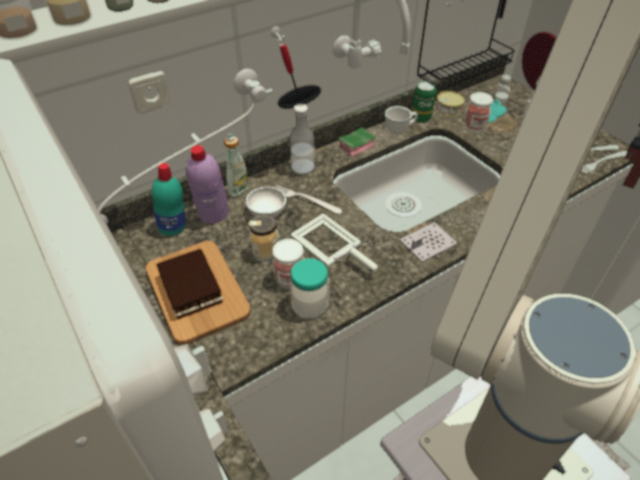

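Top view: cake (151,213), frame (321,224) with handle towards the robot (333,281), plate (421,290) with its tab at the left end (404,290); honey (250,196), jam (252,249) and sugar (250,293) jars. The scene view shows the same things. Next I measure them from depth and colour in both views.

```bash
cat >> h.py <<'E'
def rect(P):
    c,s,a=cv2.minAreaRect(P[:,:2].astype(np.float32)); return np.round(c,1),np.round(s,1),round(a,2)
def box(W,lo,hi):
    return np.all((W>lo)&(W<hi),-1)
E
python3 - <<'E'
from h import *
for n,pts in (('top',dict(cake=(151,213),board=(190,190),frame=(297,224),framebot=(345,200),handle=(333,281),plate=(440,303),tab=(404,290),honey=(255,200),jam=(252,249),sugar=(250,293),table=(370,290),plA=(396,271),plB=(447,271),plC=(395,308),plD=(447,309))),
   ('scene',dict(cake=(186,278),handle=(364,259),frame=(345,262),plate=(438,240),tab=(417,244),table=(350,300),sugar=(310,272),jam=(288,250)))):
    d=dict(np.load(f'pics/{n}0.png.npz')); W=world(d)
    print(n)
    for k,(u,v) in pts.items(): print(k,np.median(W[v-1:v+2,u-1:u+2].reshape(-1,3),0).round(1))
    hsv=cv2.cvtColor(d['img'],cv2.COLOR_RGB2HSV)
    np.savez(f'pics/W{n}.npz',W=W,hsv=hsv)
E
python3 - <<'E'
import cv2
a=cv2.imread('pics/top0.png')[170:320,270:460]
cv2.imwrite('pics/c1.png',cv2.resize(a,None,fx=4,fy=4,interpolation=cv2.INTER_CUBIC))
E
```

```text
top
cake [641.2 303.7  66.9]
board [697.7 234.3  20.1]
frame [620.3  10.6   9.3]
framebot [ 6.71e+02 -9.34e+01  3.00e-01]
handle [496.3 -60.3  41.4]
plate [ 446.2 -284.5    3.3]
tab [ 474.1 -204.6   36.4]
honey [656.2  90.1  97.1]
jam [559.   96.8 100.5]
sugar [473.5 100.4 115. ]
table [ 477.6 -139.3   -1.2]
plA [ 515.8 -194.5    2.3]
plB [ 512.8 -302.7    1.6]
plC [ 438.5 -189.6    1.9]
plD [ 433.3 -297.9    3.8]
scene
cake [640.3 311.6  68.3]
handle [488.1 -54.9  42.8]
frame [533.  -35.6   1.7]
plate [ 461.6 -266.     4.8]
tab [ 470.8 -203.2   17.5]
table [434.9  22.    3.1]
sugar [469.3 103.8 118. ]
jam [559.8 101.7 102.4]
```

View pics/c1.png

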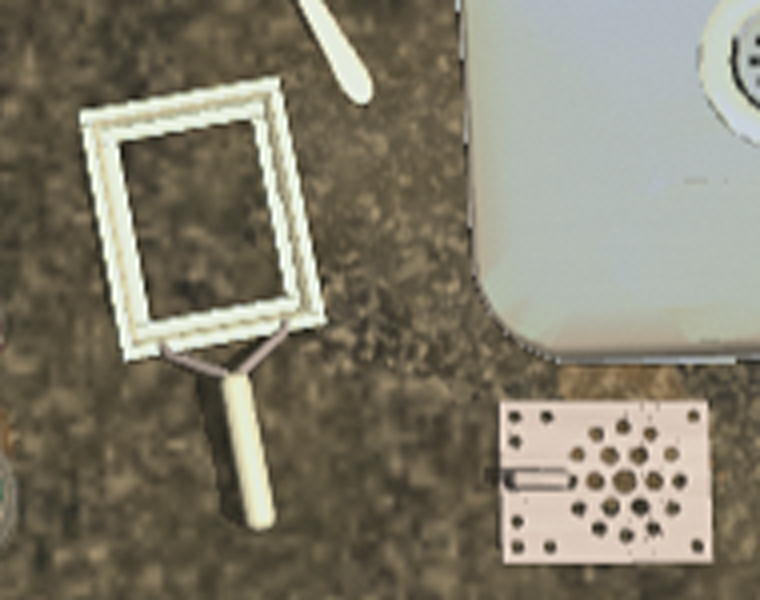

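The enlarged top view (4x, offset 270,170) gives these pixel positions:
- **Frame corners:** (80,115), (277,78), (325,320), (128,360).
- **Handle axis:** from (235,377) to (262,525).
- **Plate corners:** (500,402), (711,402), (713,562), (503,562).
- **Tab:** from (508,479) to (573,479).

Next is the matching scene crop.

```bash
python3 - <<'E'
import cv2
a=cv2.imread('pics/scene0.png')[200:350,140:340]; b=cv2.imread('pics/scene0.png')[200:290,280:470]
cv2.imwrite('pics/c2.png',cv2.resize(b,None,fx=4.2,fy=4.2,interpolation=cv2.INTER_CUBIC))
a=cv2.imread('pics/top0.png')[150:285,105:285]
cv2.imwrite('pics/c3.png',cv2.resize(a,None,fx=4,fy=4,interpolation=cv2.INTER_CUBIC))
E
```

```text
(no output)
```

View pics/c2.png

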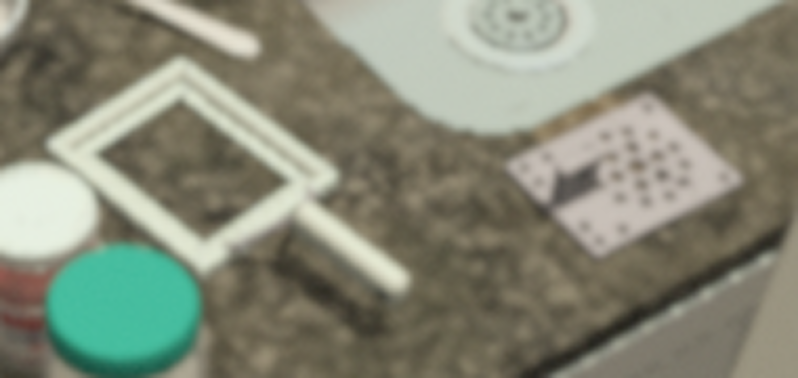

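View pics/c3.png

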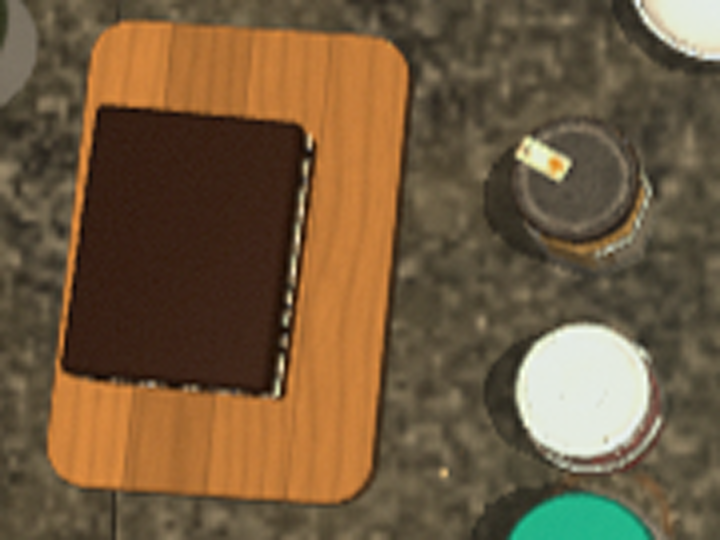

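Pixel positions read from the two crops:
- **Scene crop (4.2x, offset 280,200), frame corners:** (50,143), (183,60), (337,178), (205,270).
- **Scene crop, plate corners:** (507,162), (650,95), (742,183), (600,257).
- **Top crop (4x, offset 105,150), cake top corners:** (97,107), (303,124), (275,392), (63,373).

```bash
cat >> h.py <<'E'
def ray(d,uv,z):
    f=240/np.tan(np.radians(float(d['vertical_fov']))/2); uv=np.array(uv,float)
    r=np.c_[(uv[:,0]-d['cx'])/f,(uv[:,1]-d['cy'])/f,np.ones(len(uv))]@att(d).T
    o=np.array(d['origin']); return o+r*((z-o[2])/r[:,2])[:,None]
def unc(p,s,ox,oy): return (np.array(p)+.5)/s-.5+[ox,oy]
def rep(n,P):
    e=np.diff(np.vstack([P,P[:1]]),axis=0)[:,:2]
    print(n,P.mean(0)[:2].round(1),np.hypot(*e.T).round(1),np.degrees(np.arctan2(e[:,1],e[:,0])).round(1))
def tri(ds,uvs):
    A=np.zeros((3,3));b=np.zeros(3)
    for d,uv in zip(ds,uvs):
        o=np.array(d['origin']);r=ray(d,[uv],0)[0]-o;r/=np.linalg.norm(r);M=np.eye(3)-np.outer(r,r);A+=M;b+=M@o
    return np.linalg.solve(A,b)
E
python3 - <<'E'
from h import *
T=dict(np.load('pics/top0.png.npz'));S=dict(np.load('pics/scene0.png.npz'))
ft=unc([(80,115),(277,78),(325,320),(128,360)],4,270,170); pt=unc([(500,402),(711,402),(713,562),(503,562)],4,270,170)
fs=unc([(50,143),(183,60),(337,178),(205,270)],4.2,280,200); ps=unc([(507,162),(650,95),(742,183),(600,257)],4.2,280,200)
rep('frame t',ray(T,ft,10));rep('frame s',ray(S,fs,10));rep('plate t',ray(T,pt,4));rep('plate s',ray(S,ps,4))
ct=unc([(97,107),(303,124),(275,392),(63,373)],4,105,150); rep('cake',ray(T,ct,67))
bd=unc([(93,22),(409,42),(372,502),(48,487)],4,105,150); rep('board',ray(T,bd,21))
ht=unc([(235,377),(262,525)],4,270,170); print(ray(T,ht,42)); rep('h',ray(T,ht,42))
hs=unc([(305,202),(402,283)],4.2,280,200); print('handle s',ray(S,hs,42))
tt=unc([(508,479),(573,479)],4,270,170);print('tab',ray(T,tt,38))
for a,b in zip(ft,fs): print('tri f',tri((T,S),(a,b)).round(1))
for a,b in zip(pt,ps): print('tri p',tri((T,S),(a,b)).round(1))
print('tri handle end',tri((T,S),(ht[1],hs[1])))
# depth/colour
W=np.load('pics/Wtop.npz')['W'];hsv=np.load('pics/Wtop.npz')['hsv']
m=box(W,(500,210,58),(780,400,80)); print('cake depth',rect(W[m]),np.median(W[m],0)[2])
for n,lo,hi in(('honey',(600,40,88),(710,140,110)),('jam',(515,50,92),(605,150,115)),('sugar',(420,50,105),(530,160,130))):
    print(n,rect(W[box(W,lo,hi)]))
m=box(W,(380,-110,30),(560,-20,60));print('handle depth',rect(W[m]),np.median(W[m],0))
m=box(W,(440,-250,25),(520,-170,60));print('tab depth',rect(W[m]),np.median(W[m],0),m.sum())
E
```

```text
frame t [619.4 -38.6] [106.8 132.1 105.6 133.4] [ -80.7 -171.    99.9    9.6]
frame s [618.6 -37.6] [106.1 134.  105.  134.8] [ -81.8 -172.1   98.7    8.4]
plate t [ 474.3 -246.2] [111.1  83.6 109.6  83.6] [-91.6 177.3  88.4  -1.6]
plate s [ 473.5 -245.2] [108.2  85.2 107.1  87.3] [-92.5 176.4  88.6  -2.9]
cake [644.7 303. ] [105.  137.3 106.5 136.6] [-96.4 174.3  83.2  -6.4]
board [646.5 291.9] [168.3 244.8 167.7 247.8] [-95.3 175.3  85.7  -4.6]
[[531.30625564 -52.05678563  42.        ]
 [455.91490746 -63.30456457  42.        ]]
h [493.6 -57.7] [76.2 76.2] [-171.5    8.5]
handle s [[531.54860955 -53.68732835  42.        ]
 [454.32688862 -61.79629282  42.        ]]
tab [[ 475.71481442 -189.33904571   38.        ]
 [ 474.77386671 -222.41287907   38.        ]]
tri f [676.1  24.9  11.4]
tri f [693.4 -80.8   9.3]
tri f [ 563.4 -101.8    5.4]
tri f [545.4   3.2   7.7]
tri p [ 517.4 -192.     6.2]
tri p [ 514.9 -303.4    2.4]
tri p [ 4.313e+02 -3.001e+02 -1.000e-01]
tri p [ 433.7 -190.7    1.2]
tri handle end [456.00578041 -63.38856238  39.36141922]
cake depth (array([645.3, 305.1]), array([107.1, 140.7]), 82.98) 66.42618796333636
honey (array([667.3, 103. ]), array([62.9, 62. ]), 55.13)
jam (array([562.5,  99.9]), array([64.1, 65.1]), 89.38)
sugar (array([473.9, 101.8]), array([74.6, 75.8]), 88.63)
handle depth (array([495.6, -54.5]), array([85.9, 22.7]), 7.85) [496.1056694  -57.16655918  40.31167372]
tab depth (array([ 474.1, -206.2]), array([29.9,  8.4]), 87.88) [ 474.01952377 -204.99642963   36.45011005] 75
```

The two views agree with each other and with the given sizes:
- **Frame:** (619,-38), yaw 8.9°.
- **Plate:** (474,-246), yaw 88°, with the tab at (474.5,-206).
- **Cake:** (645,304), yaw about -6.4°, top at z 67.

I move over the tab first.

play_rows(increments="1 0.0168 0.0264 -0.008 4.7;1 0.0168 0.0264 -0.008 4.7;1 0.0168 0.0264 -0.008 4.7;1 0.0168 0.0264 -0.008 4.7;1 0.0168 0.0264 -0.008 4.7;1 0.0168 0.0264 -0.008 4.7;1 0.0168 0.0264 -0.008 4.7;1 0.0168 0.0264 -0.008 4.7;1 0.0168 0.0264 -0.008 4.7;1 0.0168 0.0264 -0.008 4.7;1 0.0168 0.0264 -0.008 4.7;1 0.0168 0.0264 -0.008 4.7;1 0.0168 0.0264 -0.008 4.7;1 0.0168 0.0264 -0.008 4.7;1 0 0 0 0;1 0 0 0 0")

```text
t: 1.7
ee_pos: [473.7, -207.6, 110.4]
orientation: [-2.254, -2.187, 0.001]
ft_force: [0.1, -0.2, -0.4]
width: 87.8
```

```bash
cat >> h.py <<'E'
def st():
    o=ctrl.get_obs(); R=cv2.Rodrigues(np.array(o['orientation']))[0]
    print(round(o['t'],2),'tcp',o['ee_pos'].round(1),'jaw yaw',np.degrees(np.arctan2(R[1,1],R[0,1])).round(2),'tilt z',R[:,2].round(4),'F',o['ft_force'].round(1),'M',o['moment'].round(2),'w',round(o['width'],1),'q',o['qpos'].round(2))
E
python3 -c "from h import *;st()"
```

```text
1.7 tcp [ 473.7 -207.6  110.4] jaw yaw -1.71 tilt z [-1.e-03  2.e-04 -1.e+00] F [ 0.1 -0.2 -0.4] M [-0.01 -0.08  0.02] w 87.8 q [-0.44  0.43  1.94 -0.    0.77 -0.41]
```

play_rows(increments="1 0.001 0.001 -0.03 -0.3;1 0 0 -0.03 0;1 0 0 -0.02 0;1 0 0 -0.012 0;1 0 0 -0.008 0;1 0 0 -0.002 0;1 0 0 0 0;0 0 0 0 0;0 0 0 0 0;0 0 0 0 0;0 0 0 0 0;0 0 0 0 0;0 0 0 0 0;0 0 0 0 0")

```text
t: 3.1
ee_pos: [474.9, -207.0, 8.7]
orientation: [-2.261, -2.181, 0.0]
ft_force: [-0.1, 0.1, 0.9]
width: 35.5
```

```bash
python3 -c "from h import *;st()"
```

```text
3.1 tcp [ 474.9 -207.     8.7] jaw yaw -2.05 tilt z [-1.e-04  0.e+00 -1.e+00] F [-0.1  0.1  0.9] M [ 0.   -0.05  0.02] w 35.5 q [-0.43  0.62  1.96 -0.    0.56 -0.4 ]
```

play_rows(increments="0 0 0 0 0;0 0 0 0 0;0 0 0 0 0;0 0 0 0 0;0 0 0 0 0;0 0 0 0 0")

```text
t: 3.7
ee_pos: [474.9, -207.0, 8.6]
orientation: [-2.261, -2.181, 0.0]
ft_force: [0.0, -0.8, -0.4]
width: 9.7
```

```bash
python3 -c "from h import *;st()"
```

```text
3.7 tcp [ 474.9 -207.     8.6] jaw yaw -2.05 tilt z [-0.  0. -1.] F [ 0.  -0.8 -0.4] M [-0.06 -0.12 -0.04] w 9.7 q [-0.43  0.62  1.96  0.    0.56 -0.4 ]
```

play_rows(increments="0 0 0 0.01 0;0 0 0 0.03 0;0 0 0 0.03 0;0 0.0075 0.0116 0 7.2;0 0.0075 0.0116 0 7.2;0 0.0075 0.0116 0 7.2;0 0.0075 0.0116 0 7.2;0 0.0075 0.0116 0 7.2;0 0.0075 0.0116 0 7.2;0 0.0075 0.0116 0 7.2;0 0.0075 0.0116 0 7.2;0 0.0075 0.0116 0 7.2;0 0.0075 0.0116 0 7.2;0 0.0075 0.0116 0 7.2;0 0.0075 0.0116 0 7.2;0 0.0075 0.0116 0 7.2;0 0.0075 0.0116 0 7.2;0 0 0 0 0;0 0 0 0 0")

```text
t: 5.6
ee_pos: [579.6, -44.6, 79.0]
orientation: [0.235, -3.133, 0.0]
ft_force: [-0.3, 0.7, -0.5]
width: 9.7
```

```bash
python3 - <<'E'
from h import *
st(); T=grab('top','top1.png'); S=grab('scene','scene1.png')
a=T['img'][165:305,235:405,::-1]; b=S['img'][190:290,260:400,::-1]
a=cv2.resize(a,(680,560),interpolation=cv2.INTER_CUBIC); cv2.imwrite('pics/c4.png',a)
E
```

```text
5.6 tcp [579.6 -44.6  79. ] jaw yaw 98.59 tilt z [-0.e+00 -1.e-04 -1.e+00] F [-0.3  0.7 -0.5] M [ 0.07 -0.13  0.  ] w 9.7 q [-0.1   0.56  1.81 -0.    0.77 -1.82]
```

View pics/c4.png

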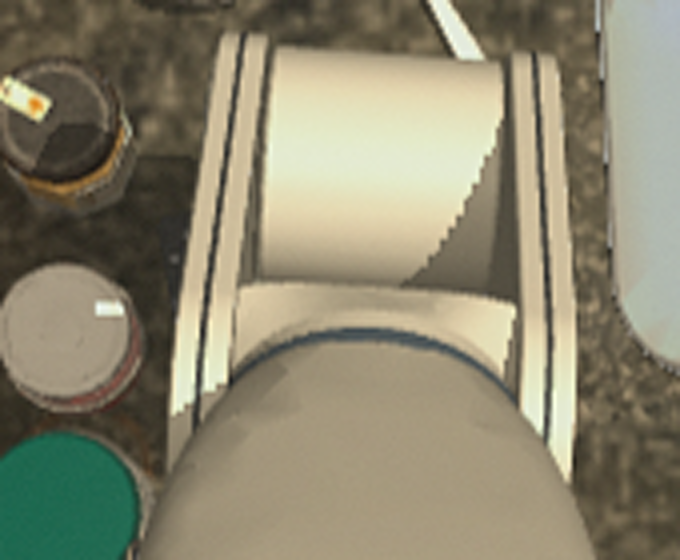

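The arm hides everything in the top view, so I use the scene crop.

```bash
python3 - <<'E'
import cv2
b=cv2.imread('pics/scene1.png')[170:290,270:430]
cv2.imwrite('pics/c5.png',cv2.resize(b,(800,600),interpolation=cv2.INTER_CUBIC))
E
```

```text
(no output)
```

View pics/c5.png

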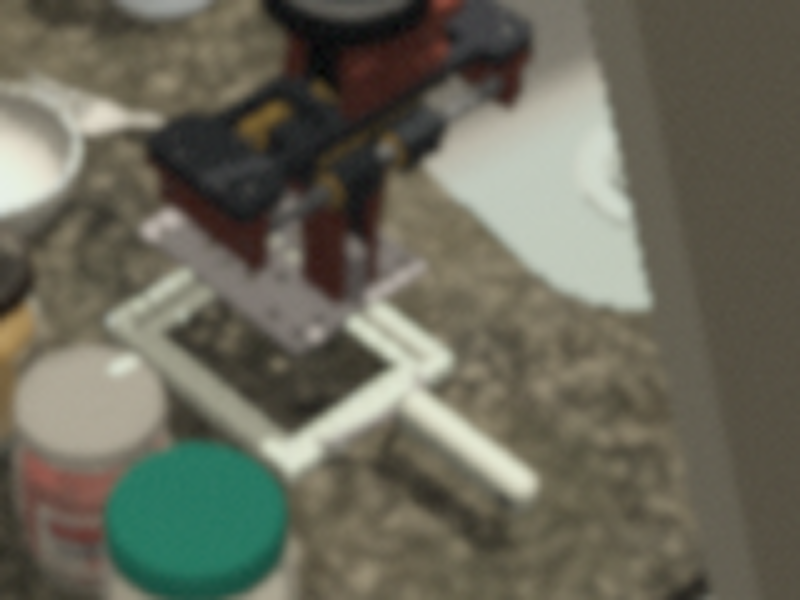

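In the scene crop (5x, offset 270,170) the plate hangs level above the frame. Its corners are left (140,230), bottom (298,352) and right (428,268). The frame corners are (107,318), (290,470) and (452,355).

```bash
python3 - <<'E'
from h import *
S=dict(np.load('pics/scene1.png.npz'))
p=ray(S,unc([(140,230),(298,352),(428,268)],5,270,170),74); f=ray(S,unc([(107,318),(290,470),(452,355)],5,270,170),11)
for n,q in(('plate',p),('frame',f)):
    e=np.diff(q,axis=0); print(n,((q[0]+q[2])/2).round(1),np.hypot(e[:,0],e[:,1]).round(1),np.degrees(np.arctan2(e[:,1],e[:,0])).round(1))
W=world(S); m=box(W,(500,-110,68),(720,40,80)); 
c,s,a=rect(W[m]);print('plate depth',c,s,a,np.median(W[m],0))
E
```

```text
plate [617. -38.  74.] [110.1  82.6] [-171.2  -82.3]
frame [620.8 -38.2  11. ] [134.8 109.3] [-172.   -80.8]
plate depth [617.6 -39. ] [112.1  87.3] 8.56 [593.36257814 -16.76631201  75.15918912]
```

play_rows(increments="0 0.0015 0.0005 -0.02 0.1;0 0 0 -0.02 0;0 0 0 -0.012 0;0 0 0 -0.004 0;0 0 0 -0.002 0;0 0 0 -0.002 0;0 0 0 -0.002 0;0 0 0 -0.002 0;0 0 0 -0.001 0;0 0 0 0 0")

```text
t: 6.7
ee_pos: [581.4, -44.1, 13.7]
orientation: [-0.242, 3.132, -0.0]
ft_force: [-0.1, 0.2, -0.3]
width: 9.7
```

```bash
python3 - <<'E'
from h import *
st(); S=grab('scene','scene2.png')
b=S['img'][170:290,270:430,::-1]
cv2.imwrite('pics/c6.png',cv2.resize(b,(800,600),interpolation=cv2.INTER_CUBIC))
E
```

```text
6.7 tcp [581.4 -44.1  13.7] jaw yaw 98.85 tilt z [ 1.e-04 -0.e+00 -1.e+00] F [-0.1  0.2 -0.3] M [ 0.04 -0.14 -0.06] w 9.7 q [-0.1   0.67  1.82 -0.    0.66 -1.82]
```

View pics/c6.png

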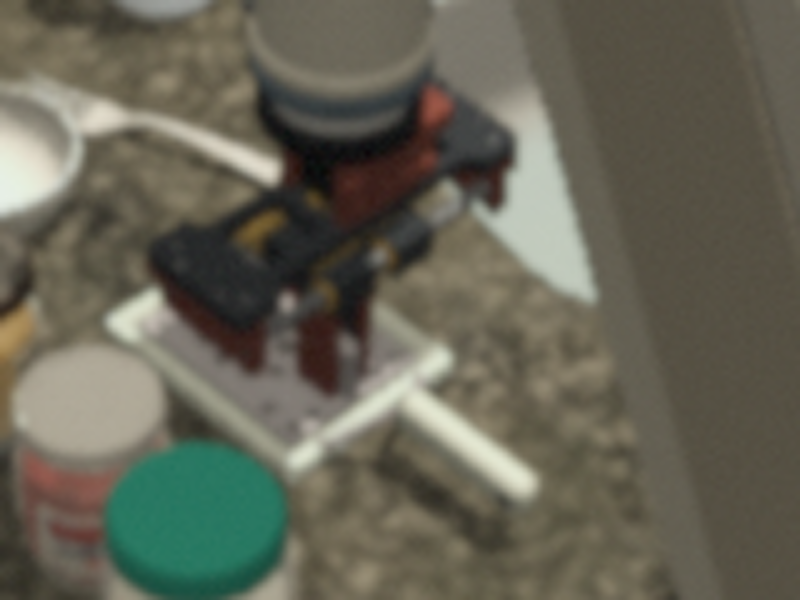

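The plate sits inside the pocket walls and the wrist feels no force, so I release it and move over to the handle.

play_rows(increments="0.15 0 0 0 0;0.3 0 0 0 0;0.5 0 0 0 0;0.5 0 0 0 0;0.5 0 0 0 0;1 0 0 0.02 0;1 0 0 0.03 0;1 0 0 0.02 0;1 -0.015 -0.002 0 0;1 -0.025 -0.004 0 0;1 -0.02 -0.003 0 0;1 0 0 0 0;1 0 0 0 0;1 0 0 0 0")

```text
t: 8.15
ee_pos: [522.9, -53.1, 84.0]
orientation: [-0.242, 3.131, -0.0]
ft_force: [0.4, -0.4, -0.2]
width: 87.8
```

```bash
python3 - <<'E'
from h import *
st(); S=grab('scene','scene3.png')
b=S['img'][170:290,270:430,::-1]
cv2.imwrite('pics/c7.png',cv2.resize(b,(800,600),interpolation=cv2.INTER_CUBIC))
E
```

```text
8.15 tcp [522.9 -53.1  84. ] jaw yaw 98.85 tilt z [ 1.6e-03 -2.0e-04 -1.0e+00] F [ 0.4 -0.4 -0.2] M [ 0.12 -0.14  0.02] w 87.8 q [-0.12  0.49  1.94  0.    0.72 -1.85]
```

View pics/c7.png

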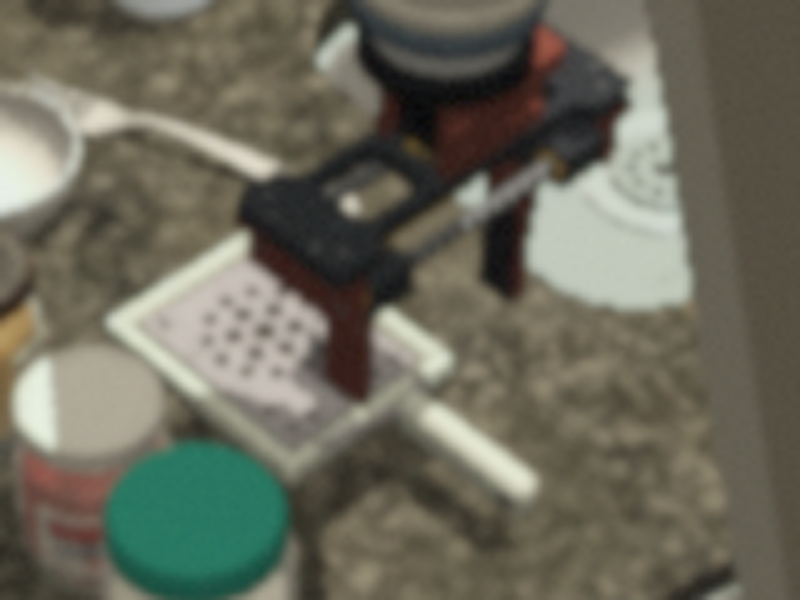

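The plate looks seated, with an even gap to the pocket walls. I descend onto the handle and close.

play_rows(increments="1 -0.002 -0.0005 -0.025 0;1 0 0 -0.025 0;1 0 0 -0.014 0;1 0 0 -0.006 0;0.5 0 0 0 0;0.3 0 0 0 0;0.2 0 0 0 0;0 0 0 0 0;0 0 0 0 0;0 0 0 0 0;0 0 0 0 0;0 0 0 0 0;0 0 0 0 0;0 0 0 0 0;0 0 0 0 0;0 0 0 0 0;0 0 0 0 0;0 0 0 0 0")

```text
t: 10.0
ee_pos: [519.3, -53.6, 13.7]
orientation: [0.242, -3.132, -0.0]
ft_force: [0.3, -0.6, 0.4]
width: 15.9
```

```bash
python3 - <<'E'
from h import *
st(); S=grab('scene','scene4.png'); W=world(S)
m=box(W,(555,-100,-2),(690,20,16))
hsv=cv2.cvtColor(S['img'],cv2.COLOR_RGB2HSV)
# plane of plate region
for lx in (-45,0,45):
  for ly in (-30,0,30):
    c,s=np.cos(np.radians(8.8)),np.sin(np.radians(8.8)); x=619.4+lx*c-ly*s; y=-38.2+lx*s+ly*c
    k=box(W,(x-7,y-7,-5),(x+7,y+7,60)); print(lx,ly,np.median(W[k][:,2]).round(1) if k.any() else None,k.sum())
E
```

```text
10.0 tcp [519.3 -53.6  13.7] jaw yaw 98.85 tilt z [-1.e-04  0.e+00 -1.e+00] F [ 0.3 -0.6  0.4] M [ 0.05 -0.1   0.1 ] w 15.9 q [-0.13  0.61  1.96  0.    0.57 -1.85]
-45 -30 None 0
-45 0 None 0
-45 30 8.5 21
0 -30 None 0
0 0 None 0
0 30 9.2 23
45 -30 9.1 22
45 0 7.7 25
45 30 9.0 23
```

The grip measures 15.9 mm. The plate top is at z 8-9 everywhere visible, so it is seated. I lift.

play_rows(increments="0 0 0 0.003 0;0 0 0 0.006 0;0 0 0 0.01 0;0 0 0 0.015 0;0 0 0 0.015 0;0 0 0 0.015 0;0 0 0 0.015 0;0 0 0 0.015 0;0 0 0 0.015 0;0 0 0 0.015 0;0 0 0 0.015 0;0 0 0 0.01 0;0 0 0 0.005 0;0 0 0 0 0;0 0 0 0 0;0 0 0 0 0")

```text
t: 11.65
ee_pos: [518.8, -53.6, 167.0]
orientation: [0.242, -3.131, -0.0]
ft_force: [-0.3, 0.9, -2.4]
width: 15.7
```

```bash
cat >> h.py <<'E'
def plate(W,cx,cy,yaw,zlo,zhi):
    # plane fit of frame+plate top surface in the box; points in frame-local axes
    c,s=np.cos(np.radians(yaw)),np.sin(np.radians(yaw)); k=box(W,(cx-110,cy-110,zlo),(cx+110,cy+110,zhi)); P=W[k]-[cx,cy,0]
    L=np.c_[P[:,0]*c+P[:,1]*s,-P[:,0]*s+P[:,1]*c,P[:,2]]; L=L[(abs(L[:,0])<50)&(abs(L[:,1])<38)]
    z0=np.median(L[:,2]); w=np.ones(len(L),bool)
    for _ in range(15):
        A=np.c_[L[:,:2],np.ones(len(L))]; q=np.linalg.lstsq(A[w],L[w,2],rcond=None)[0]; r=L[:,2]-A@q; w=abs(r)<max(4,1.5*np.median(abs(r)))
    print('plane slope deg along x,y',np.degrees(np.arctan(q[:2])).round(2),'z at centre',q[2].round(1),'n',w.sum(),'of',len(L))
E
python3 - <<'E'
from h import *
st(); S=grab('scene','scene5.png'); W=world(S); plate(W,619.4,-38.2,8.85,110,185)
b=S['img'][110:290,250:490,::-1]
cv2.imwrite('pics/c8.png',cv2.resize(b,(800,600),interpolation=cv2.INTER_CUBIC))
E
```

```text
11.65 tcp [518.8 -53.6 167. ] jaw yaw 98.85 tilt z [-1.4e-03  2.0e-04 -1.0e+00] F [-0.3  0.9 -2.4] M [0.1  0.04 0.04] w 15.7 q [-0.13  0.35  1.9  -0.    0.89 -1.85]
plane slope deg along x,y [0.34 0.42] z at centre 161.9 n 383 of 386
```

View pics/c8.png

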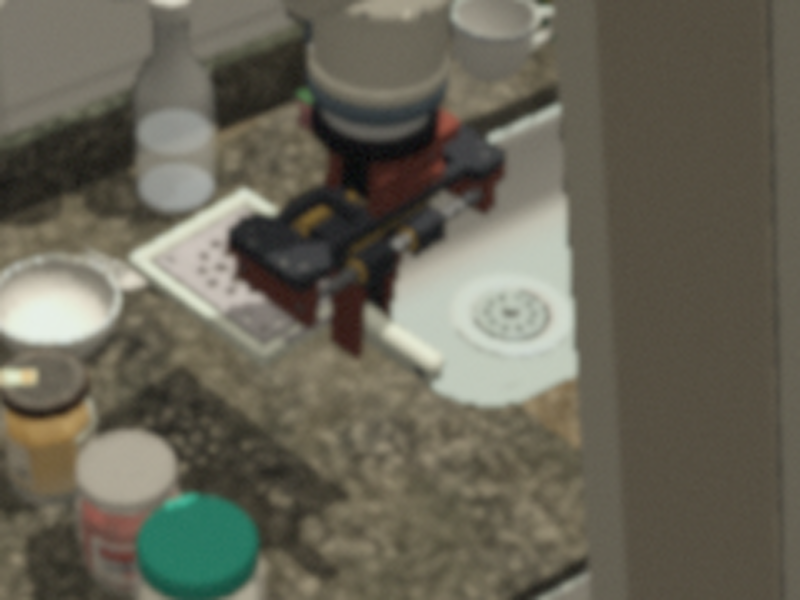

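The frame hangs level (slopes under 0.5°) with the plate top at 161.9, where 161.3 was expected. Before crossing I check for tall obstacles on the left.

```bash
python3 - <<'E'
from h import *
for n in('scene5','top1'):
    d=dict(np.load(f'pics/{n}.png.npz')); W=world(d)
    for x0 in range(0,800,100):
        m=box(W,(x0,180,125),(x0+100,800,900))
        if m.any(): P=W[m]; print(n,x0,m.sum(),'y min',P[:,1].min().round(),'at z',P[P[:,1].argmin(),2].round(),'z',P[:,2].min().round(),P[:,2].max().round())
d=dict(np.load('pics/scene0.png.npz'));W=world(d);m=box(W,(550,230,60),(760,390,80));print('cake scene depth',rect(W[m]),np.median(W[m],0))
E
```

```text
scene5 0 30413 y min 437.0 at z 579.0 z 367.0 690.0
scene5 100 15009 y min 429.0 at z 592.0 z 368.0 690.0
scene5 200 6373 y min 454.0 at z 671.0 z 671.0 690.0
scene5 300 2755 y min 453.0 at z 671.0 z 671.0 689.0
scene5 400 939 y min 453.0 at z 671.0 z 397.0 689.0
top1 300 254 y min 440.0 at z 342.0 z 125.0 344.0
top1 400 278 y min 440.0 at z 345.0 z 336.0 356.0
top1 500 965 y min 180.0 at z 817.0 z 336.0 833.0
cake scene depth (array([645.1, 306.2]), array([106.9, 146.1]), 82.46) [637.73775257 308.19931739  68.15131401]
```

Left-hand obstacles start at y≈430 and the gripper will reach about 405, so it is clear. I cross.

play_rows(increments="0 0 0.005 0 0;0 0.001 0.01 0 0;0 0.001 0.016 0 0;0 0.0015 0.021 0 -0.5;0 0.0015 0.022 0 -1;0 0.0015 0.022 0 -1;0 0.0015 0.022 0 -1;0 0.0015 0.022 0 -1;0 0.0015 0.022 0 -1;0 0.0015 0.022 0 -1;0 0.0015 0.022 0 -1;0 0.0015 0.022 0 -1;0 0.0015 0.022 0 -1;0 0.0015 0.022 0 -1;0 0.0015 0.022 0 -1;0 0.0015 0.022 0 -1;0 0.0015 0.022 0 -1;0 0.0015 0.018 0 -1;0 0.0015 0.012 0 -1;0 0.0015 0.005 0 -0.5")

```text
t: 13.7
ee_pos: [546.3, 321.3, 167.3]
orientation: [-0.194, -3.135, -0.0]
ft_force: [0.8, 0.1, -1.2]
width: 16.2
```

play_rows(increments="0 0 0 0 0;0 0 0 0 0;0 0 0 0 0")

```text
t: 14.0
ee_pos: [546.7, 318.8, 167.6]
orientation: [-0.196, -3.135, 0.0]
ft_force: [-0.4, -0.1, -2.1]
width: 15.8
```

```bash
python3 -c "from h import *;st()"
```

```text
14.0 tcp [546.7 318.8 167.6] jaw yaw 82.83 tilt z [-4.e-04 -3.e-04 -1.e+00] F [-0.4 -0.1 -2.1] M [ 0.06 -0.02 -0.04] w 15.8 q [ 0.51  0.5   1.65 -0.    0.99 -0.94]
```

play_rows(increments="0 -0.002 -0.0033 -0.005 0.7;0 0 0 -0.012 0;0 0 0 -0.012 0;0 0 0 -0.012 0;0 0 0 -0.012 0;0 0 0 -0.005 0;0 0 0 0 0;0 0 0 0 0;0 0 0 0 0;0 0 0 0 0")

```text
t: 15.0
ee_pos: [545.2, 316.3, 110.3]
orientation: [0.177, 3.136, 0.001]
ft_force: [0.5, -0.2, -2.1]
width: 15.9
```

```bash
python3 - <<'E'
from h import *
st(); S=grab('scene','scene6.png'); W=world(S); plate(W,645,304,-6.5,95,118)
T=grab('top','top6.png')
Wt=world(T); plate(Wt,645,304,-6.5,95,118)
b=S['img'][210:360,110:310,::-1]
a=T['img'][150:290,100:240,::-1]
cv2.imwrite('pics/c9.png',np.hstack([cv2.resize(b,(440,330),interpolation=cv2.INTER_CUBIC),cv2.resize(a,(330,330),interpolation=cv2.INTER_CUBIC)]))
cv2.imwrite('pics/c9s.png',cv2.resize(b,(800,600),interpolation=cv2.INTER_CUBIC))
E
```

```text
15.0 tcp [545.2 316.3 110.3] jaw yaw 83.55 tilt z [ 9.e-04  5.e-04 -1.e+00] F [ 0.5 -0.2 -2.1] M [ 0.03  0.03 -0.04] w 15.9 q [ 0.51  0.57  1.69  0.    0.88 -0.95]
plane slope deg along x,y [ 1.02 -0.61] z at centre 106.4 n 79 of 81
plane slope deg along x,y [-0.13 -0.02] z at centre 103.8 n 1421 of 1515
```

View pics/c9s.png

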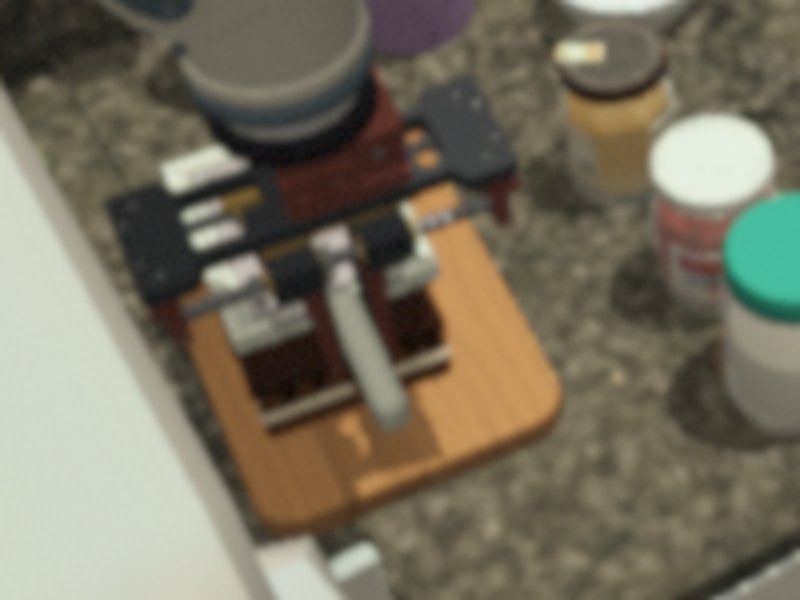

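The scene view shows the frame level over the cake with the jars standing undisturbed. The top view sees the frame well, so I measure its centre and yaw there.

```bash
python3 - <<'E'
from h import *
T=dict(np.load('pics/top6.png.npz')); W=world(T)
m=box(W,(560,230,98),(730,380,114)); m=cv2.morphologyEx(m.astype(np.uint8),cv2.MORPH_OPEN,np.ones((3,3)))>0
print('frame depth',rect(W[m]),m.sum())
a=T['img'][150:290,105:265,::-1]
cv2.imwrite('pics/c10.png',cv2.resize(a,(640,560),interpolation=cv2.INTER_CUBIC))
E
```

```text
frame depth (array([648.8, 304.1]), array([110.4, 129.2]), 83.64) 2849
```

View pics/c10.png

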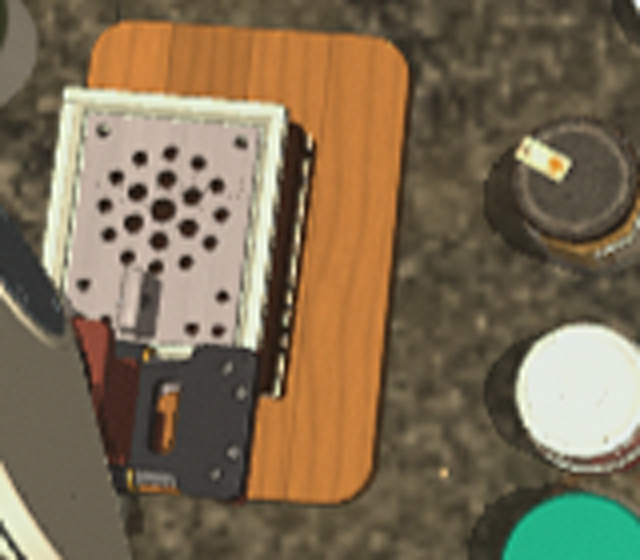

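The top crop (4x, offset 105,150) shows the plate flat and square in the frame. The far frame corners are (65,88) and (287,105), and the right edge runs to (258,345).

```bash
python3 - <<'E'
from h import *
T=dict(np.load('pics/top6.png.npz'))
f=ray(T,unc([(65,88),(287,105),(258,345)],4,105,150),107.); print(f.round(1))
c=ray(T,unc([(97,107),(303,124),(275,392),(63,373)],4,105,150),66.5); print(c.round(1))
for n,q,h in(('frame',f,67.5),('cake',c,70)):
    e=q[0]-q[1]; y=np.degrees(np.arctan2(e[1],e[0]))-90; e2=q[1]-q[2]; y2=np.degrees(np.arctan2(e2[1],e2[0])); yy=np.radians(-6.45)
    print(n,'w',np.hypot(*e[:2]).round(1),'yaw',y.round(1),y2.round(1),'centre',((q[0]+q[1])/2-h*np.array([np.cos(yy),np.sin(yy),0])).round(1))
# holes: plate centre
p=ray(T,unc([(163,210)],4,105,150),104);print('rosette hole',p)
E
```

```text
[[718.1 350.6 107. ]
 [706.6 242.1 107. ]
 [588.3 255.7 107. ]]
[[718.8 348.1  66.5]
 [707.  243.7  66.5]
 [570.4 257.4  66.5]
 [582.9 363.2  66.5]]
frame w 109.2 yaw -6.1 -6.6 centre [645.3 303.9 107. ]
cake w 105.1 yaw -6.4 -5.7 centre [643.3 303.8  66.5]
rosette hole [[656.55734821 303.03179432 104.        ]]
```

The frame centre (645.3,303.9, yaw -6.3°) matches the cake (about 644.6,304, -6.4°). I lower gently to 1 cm above the icing.

play_rows(increments="0 -0.0005 0 -0.004 0;0 0 0 -0.005 0;0 0 0 -0.005 0;0 0 0 -0.003 0;0 0 0 -0.002 0;0 0 0 0 0;0 0 0 0 0;0 0 0 0 0;0 0 0 0 0;0 0 0 0 0")

```text
t: 16.1
ee_pos: [544.5, 316.1, 90.8]
orientation: [0.177, 3.136, 0.0]
ft_force: [0.3, -0.1, -2.1]
width: 15.7
```

```bash
python3 - <<'E'
from h import *
st(); T=grab('top','top7.png');W=world(T); plate(W,644.8,304,-6.4,72,98)
for n,lo,hi in(('honey',(600,40,88),(710,140,110)),('jam',(515,50,92),(605,150,115)),('sugar',(420,50,105),(530,160,130))):
    print(n,rect(W[box(W,lo,hi)]))
S=grab('scene','scene7.png'); a=T['img'][150:290,105:265,::-1]; b=S['img'][210:350,110:270,::-1]
cv2.imwrite('pics/c11.png',cv2.resize(np.hstack([a,b]),(800,350),interpolation=cv2.INTER_CUBIC))
E
```

```text
16.1 tcp [544.5 316.1  90.8] jaw yaw 83.55 tilt z [ 3.e-04  1.e-04 -1.e+00] F [ 0.3 -0.1 -2.1] M [ 0.03 -0.    0.04] w 15.7 q [ 0.51  0.6   1.7  -0.    0.85 -0.95]
plane slope deg along x,y [0.13 0.24] z at centre 84.3 n 1392 of 1495
honey (array([667.3, 102.7]), array([62.6, 62.4]), 64.02)
jam (array([562.3,  99.9]), array([64.2, 65.3]), 89.69)
sugar (array([473.9, 101.6]), array([74.4, 76. ]), 89.79)
```

View pics/c11.png

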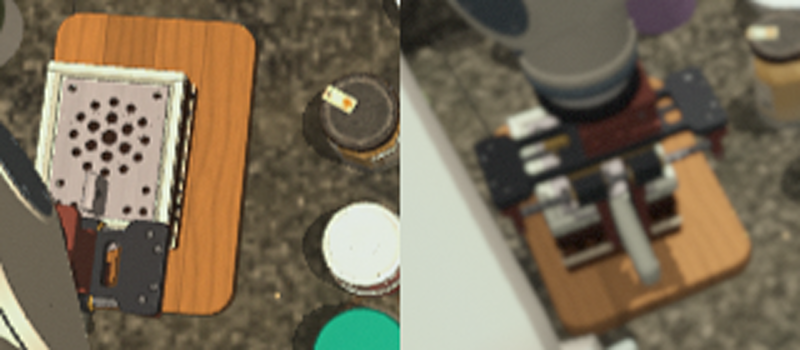

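The frame is level and the plate is seated. The plate top is at 84.3 against a cake top of 66.4 by the same camera, so the underside clears the icing by about 10 mm. The jars have not moved and the force is just the load's weight, so I hand in.

```bash
python3 -c "from h import *;print(ctrl.close_job())"
```

```text
the job is handed in; nothing more can be done
None
```

I dropped the stencil plate into the frame's pocket, let go of it, and carried the frame by its handle over the jars. I handed in at about 16 s of the 53 s allowed, with the arm still holding the frame above the cake.

Last checks:
- **Height:** the frame's underside is about 10 mm above the icing.
- **Level:** the plate surface slopes less than 0.3°.
- **Centring and squareness:** the frame's centre was within about 1 mm of my best estimate of the cake's, and its yaw of about -6.3° matched the cake's -6.4°. I measured this about 2 cm higher, before the final straight lowering, and did not measure it again.
- **Plate:** it lay flat and square in the pocket in the last picture.
- **Jars:** all three stood where they started, within 0.4 mm.
- **Contact:** wrist force was 2.1 N, which is only the weight of the frame and plate, so nothing touched the cake.

**Disagreements:**
- The cake's centre differed by up to about 2 mm between measurements, and the camera heights by about 1–2 mm. Both are about the calibration tolerance.
- One scene-camera fit on the way down gave a 1° slope. It rested on only about 80 points, and the top view, with about 1,400 points, showed the frame level.

I viewed 12 pictures, two over the budget of 10.

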